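# Check and repack the bush service case

### The job

Open the hinged case and check what is packed in it: green-floored bays are for grease pots and orange-floored bays for new brass bushes, one part to a bay, standing upright. Put every rusty worn bush into the yellow scrap bin, move any wrongly packed pot or bush to a free bay of its colour, and pack the pot and the new bush that stand on the bench as well; then shut the lid fully. Leave the brush and the white carton where they lie.

Things in the scene. Friction and masses are not known exactly. Their poses are not given: they have to be found in the camera images.
- case_centre (a point): dark grey case, 265 wide (its y) x 220 deep (its x, pointing away from the handle) x 106 high when shut, fixed to the bench. This point: middle of its floor, 5 mm above the bench; z up. Base rim 30 mm above the bench, walls 5 mm. Six bays, two along x (pitch 105) by three along y (pitch 85), each 100 (x) x 80 (y) mm inside, between partitions whose tops stand 23 mm above the bench
- lid (a joint): hinged lid, 76 mm deep, opening up and back: 0 shut, 1.57 upright, 1.95 its stop. A stiff hinge holds it wherever it is left (some 3 to 5 N at the handle move it). It starts shut or a finger's breadth ajar
- lid_hinge (a point): middle of the hinge line at the rear rim of the case, 30 mm above the bench; line along the case's y; its axes are the case's
- lid_handle (a point): middle of the lid's light grey carrying handle: a round bar 12 mm thick, 110 mm long along the case's y, standing 55 mm clear (to the bar's axis) in front of the lid's front face; 275 mm in front of the hinge line and 45 mm above it when shut; swings with the lid
- scrap_bin_floor (a point): yellow open scrap bin, 169 (its x) x 138 (its y) x 62 mm, fixed; inside 150 x 118; low lip (27 mm) at its -x end. This point: middle of its inner floor, 14 mm above the bench (the bin stands on a 12 mm plywood board); z up
- green_bay_1_top (a point): green pad 98 x 78 x 5 mm on the floor of one bay of the case, marking a bay for grease pots. This point: middle of its top face, on which the part stands, 10 mm above the bench; axes as the case's
- green_bay_2_top (a point): green pad 98 x 78 x 5 mm on the floor of one bay of the case, marking a bay for grease pots. This point: middle of its top face, on which the part stands, 10 mm above the bench; axes as the case's
- green_bay_3_top (a point): green pad 98 x 78 x 5 mm on the floor of one bay of the case, marking a bay for grease pots. This point: middle of its top face, on which the part stands, 10 mm above the bench; axes as the case's
- orange_bay_1_top (a point): orange pad 98 x 78 x 5 mm on the floor of one bay of the case, marking a bay for new bushes. This point: middle of its top face, on which the part stands, 10 mm above the bench; axes as the case's
- orange_bay_2_top (a point): orange pad 98 x 78 x 5 mm on the floor of one bay of the case, marking a bay for new bushes. This point: middle of its top face, on which the part stands, 10 mm above the bench; axes as the case's
- orange_bay_3_top (a point): orange pad 98 x 78 x 5 mm on the floor of one bay of the case, marking a bay for new bushes. This point: middle of its top face, on which the part stands, 10 mm above the bench; axes as the case's
- pot_1_centre (a point): grease pot: upright pale tub with green lid, 63 mm diameter, 54 high, 0.25 kg. Point: its centre, 27 mm above its foot; z up. In the case, or absent.
- pot_2_centre (a point): grease pot: upright pale tub with green lid, 63 mm diameter, 54 high, 0.25 kg. Point: its centre, 27 mm above its foot; z up. In the case, or absent.
- pot_3_centre (a point): grease pot: upright pale tub with green lid, 63 mm diameter, 54 high, 0.25 kg. Point: its centre, 27 mm above its foot; z up. Stands on the bench to the right of the case.
- new_bush_1_centre (a point): new bush: clean brass-coloured tube standing on end, 52 mm outside, 36 mm bore, 60 high, 0.4 kg. Point: its centre, 30 mm above its foot; z along the tube. In the case, or absent.
- new_bush_2_centre (a point): new bush: clean brass-coloured tube standing on end, 52 mm outside, 36 mm bore, 60 high, 0.4 kg. Point: its centre, 30 mm above its foot; z along the tube. In the case, or absent.
- new_bush_3_centre (a point): new bush: clean brass-coloured tube standing on end, 52 mm outside, 36 mm bore, 60 high, 0.4 kg. Point: its centre, 30 mm above its foot; z along the tube. Stands on the bench to the right of the case.
- worn_bush_1_centre (a point): worn bush: rust-brown sleeve standing on end, 52 mm diameter, 85 high, 0.74 kg. Point: its centre, 42.5 mm above its foot. In the case, or absent.
- worn_bush_2_centre (a point): worn bush: rust-brown sleeve standing on end, 52 mm diameter, 85 high, 0.74 kg. Point: its centre, 42.5 mm above its foot. In the case, or absent.
- carton_centre (a point): small white carton lying flat beyond the long spindle bar, 86 x 105 x 30 mm, bystander; point at its centre
- brush_centre (a point): cleaning brush with red handle lying flat, 221 x 56 x 18 mm, bystander; point at its centre
There are look-alikes about, which are no part of the job. What is shaped like the part that bears new_bush_3_centre but blue is not meant. What is shaped like the part that bears pot_3_centre but purple is not meant.

How it is judged:
On the way, in this order (a step that is already met when the one before it is completed fails the run):
1. the lid is swung open, near upright or beyond (value of joint lid above 1.35 rad), for 0.2 s.
2. every part is where it belongs: pots upright in green bays, new bushes upright in orange bays, worn bushes in the scrap bin (((x of pot_1_centre in the frame of green_bay_1_top between -0.035 and 0.035 m and y of pot_1_centre in the frame of green_bay_1_top between -0.026 and 0.026 m and z of pot_1_centre in the frame of green_bay_1_top below 0.039 m) or (x of pot_1_centre in the frame of green_bay_2_top between -0.035 and 0.035 m and y of pot_1_centre in the frame of green_bay_2_top between -0.026 and 0.026 m and z of pot_1_centre in the frame of green_bay_2_top below 0.039 m) or (x of pot_1_centre in the frame of green_bay_3_top between -0.035 and 0.035 m and y of pot_1_centre in the frame of green_bay_3_top between -0.026 and 0.026 m and z of pot_1_centre in the frame of green_bay_3_top below 0.039 m)) and angle between each of pot_1_centre, pot_2_centre, pot_3_centre, new_bush_1_centre, new_bush_2_centre, new_bush_3_centre's own z axis and vertical below 0.15 rad and ((x of pot_2_centre in the frame of green_bay_1_top between -0.035 and 0.035 m and y of pot_2_centre in the frame of green_bay_1_top between -0.026 and 0.026 m and z of pot_2_centre in the frame of green_bay_1_top below 0.039 m) or (x of pot_2_centre in the frame of green_bay_2_top between -0.035 and 0.035 m and y of pot_2_centre in the frame of green_bay_2_top between -0.026 and 0.026 m and z of pot_2_centre in the frame of green_bay_2_top below 0.039 m) or (x of pot_2_centre in the frame of green_bay_3_top between -0.035 and 0.035 m and y of pot_2_centre in the frame of green_bay_3_top between -0.026 and 0.026 m and z of pot_2_centre in the frame of green_bay_3_top below 0.039 m)) and ((x of pot_3_centre in the frame of green_bay_1_top between -0.035 and 0.035 m and y of pot_3_centre in the frame of green_bay_1_top between -0.026 and 0.026 m and z of pot_3_centre in the frame of green_bay_1_top below 0.039 m) or (x of pot_3_centre in the frame of green_bay_2_top between -0.035 and 0.035 m and y of pot_3_centre in the frame of green_bay_2_top between -0.026 and 0.026 m and z of pot_3_centre in the frame of green_bay_2_top below 0.039 m) or (x of pot_3_centre in the frame of green_bay_3_top between -0.035 and 0.035 m and y of pot_3_centre in the frame of green_bay_3_top between -0.026 and 0.026 m and z of pot_3_centre in the frame of green_bay_3_top below 0.039 m)) and ((x of new_bush_1_centre in the frame of orange_bay_1_top between -0.035 and 0.035 m and y of new_bush_1_centre in the frame of orange_bay_1_top between -0.026 and 0.026 m and z of new_bush_1_centre in the frame of orange_bay_1_top below 0.042 m) or (x of new_bush_1_centre in the frame of orange_bay_2_top between -0.035 and 0.035 m and y of new_bush_1_centre in the frame of orange_bay_2_top between -0.026 and 0.026 m and z of new_bush_1_centre in the frame of orange_bay_2_top below 0.042 m) or (x of new_bush_1_centre in the frame of orange_bay_3_top between -0.035 and 0.035 m and y of new_bush_1_centre in the frame of orange_bay_3_top between -0.026 and 0.026 m and z of new_bush_1_centre in the frame of orange_bay_3_top below 0.042 m)) and ((x of new_bush_2_centre in the frame of orange_bay_1_top between -0.035 and 0.035 m and y of new_bush_2_centre in the frame of orange_bay_1_top between -0.026 and 0.026 m and z of new_bush_2_centre in the frame of orange_bay_1_top below 0.042 m) or (x of new_bush_2_centre in the frame of orange_bay_2_top between -0.035 and 0.035 m and y of new_bush_2_centre in the frame of orange_bay_2_top between -0.026 and 0.026 m and z of new_bush_2_centre in the frame of orange_bay_2_top below 0.042 m) or (x of new_bush_2_centre in the frame of orange_bay_3_top between -0.035 and 0.035 m and y of new_bush_2_centre in the frame of orange_bay_3_top between -0.026 and 0.026 m and z of new_bush_2_centre in the frame of orange_bay_3_top below 0.042 m)) and ((x of new_bush_3_centre in the frame of orange_bay_1_top between -0.035 and 0.035 m and y of new_bush_3_centre in the frame of orange_bay_1_top between -0.026 and 0.026 m and z of new_bush_3_centre in the frame of orange_bay_1_top below 0.042 m) or (x of new_bush_3_centre in the frame of orange_bay_2_top between -0.035 and 0.035 m and y of new_bush_3_centre in the frame of orange_bay_2_top between -0.026 and 0.026 m and z of new_bush_3_centre in the frame of orange_bay_2_top below 0.042 m) or (x of new_bush_3_centre in the frame of orange_bay_3_top between -0.035 and 0.035 m and y of new_bush_3_centre in the frame of orange_bay_3_top between -0.026 and 0.026 m and z of new_bush_3_centre in the frame of orange_bay_3_top below 0.042 m)) and x of worn_bush_1_centre in the frame of scrap_bin_floor between -0.075 and 0.075 m and y of worn_bush_1_centre in the frame of scrap_bin_floor between -0.06 and 0.06 m and z of each of worn_bush_1_centre, worn_bush_2_centre in the frame of scrap_bin_floor below 0.07 m and x of worn_bush_2_centre in the frame of scrap_bin_floor between -0.075 and 0.075 m and y of worn_bush_2_centre in the frame of scrap_bin_floor between -0.06 and 0.06 m), for 0.2 s.
3. the lid is shut (value of joint lid below 0.06 rad), for 0.2 s.
At the end, for the whole second after the job is handed in: every grease pot stands upright (within 0.15 rad) on the floor of a green bay and every new bush in an orange bay (centre within 35 mm along and 26 mm across of the pad's centre), every worn bush lies or stands inside the scrap bin, and the lid is shut (below 0.06 rad) (all of step 2 and value of joint lid below 0.06 rad); the robot touches nothing.
It fails at once if the carton or brush is moved more than 40 mm (distance of any of carton_centre, brush_centre from where it was at the start of the episode above 0.04 m).
Of pot_1, pot_2, new_bush_1, new_bush_2 only 3 to 4 are there at a start; the rules pass over those that are not, and their reading is None.
Of worn_bush_1, worn_bush_2 only 1 to 2 are there at a start; the rules pass over those that are not, and their reading is None.
At some moment in a run one of pot_3, new_bush_3 may be knocked a few centimetres aside while the robot is not near it.
It also fails if it takes over 210 s, if anything falls off the work surface, if the arm or the gripper's body presses on something with over 40 N, if the wrist force passes 120 N, or if a joint passes its speed limit or range.

### The arm

A 7-joint arm with a two-finger parallel gripper is mounted at the origin on a cart in front of the work surface, level with it; the furniture and walls round the work are solid. World frame = base frame: x ahead of the robot, y to its left, z up, the work surface at z = 0. Lengths are in m, angles in rad, forces in N, time in s.
With the tool pointing down it reaches from about 0.425 to 0.875 m from the base axis. Payload 4.7 kg.
Tool frame: the origin (TCP) lies on the centre line of the jaws, within the pads' length; the fingertips stand 19 mm ahead of it and the grasp point (between the pads) is the TCP (r.tcp_to_tips is the distance from the TCP to the fingertips, in m); z points along the fingers, y is the line along which they close (so a half turn about z gives the same grasp; the last joint's range is limited). The gripper opens to 85 mm and grips with 20 to 120 N. Pads are 22 mm wide; open, the fingers measure 114 mm over their backs; the gripper's body (76 mm by 85 mm) begins 54 mm behind the grasp point. The pads swing forward as they close: fully open they stand 13 mm farther back than shut.
Start: joints at [-1.162, 0.321, -0.07, 1.45, 0.023, 1.371, -0.057], TCP at [0.25, 0.6, 0.25] pointing down, gripper open.
Joint ranges: [-2.86, 2.86], [-0.3, 2.09], [-1.38, 1.24], [0.06, 2.45], [-1.56, 4.7], [0.09, 2.05], [-2.69, 2.69]. Speed limits (rad/s): [2.57, 2.57, 3.14, 3.14, 3.14, 3.14, 3.14].

### API

Orientations are given as a rotation vector (axis times angle).
In Python, from rig import r gives the robot as it stands.
- The arm moves only by the tool arm_command, never from a script. Its argument "series" is text: rows parted by semicolons, each of 7 numbers parted by spaces: the shift along the tool's x, y, z in m, then the turn, a rotation vector about the tool's x, y, z in degrees, then the opening, from 0 (shut) to 1 (fully open). A call has exactly 10 rows; each row is the pose to reach, as a shift and turn from the pose commanded when the call began, along the tool's axes at that moment; what a row does not reach only later rows make up. A row lasts 1/12 s, in which the tool goes at most 41.7 mm and 7.16 degrees, less where a joint would pass 70% of its speed; a pose out of reach is approached as far as the arm can. A call with a gripper value outside its range is refused whole. The fingers move at their own pace and stop on an object; the grip force is fixed at half the most. Time passes only in rows, so rows that repeat a pose let the fingers close, or fill a call up. It gives the time, the measured TCP pose, the force, the opening and the grip force at its end, in the units of the state.
- r.sense(): the state, without advancing time (a new reading comes with each control period).
- r.snapshot(name): name is "scene" or "top" or "wrist"; returns the picture (420x560x3 uint8, red, green, blue); there is no depth.
- r.calibration(name): a dict with "vfov" (degrees; the focal length in pixels is half the picture's height over the tangent of half this angle, whatever the lens; pixels are square), "cx", "cy" (the principal point, pixels), "extrinsics" (4x4, takes a point from camera to world coordinates); the wrist camera has in their place "mount" (4x4, takes a point from camera to tool coordinates, whose origin is the TCP and whose axes are the flange's). Camera axes: x right, y up, looking along -z (the intrinsics and any distortion apply to the point x, -y, -z); pixel columns grow to the right and rows downward; lengths in m; the calibration is good to about 2 mm. A picture is of the moment at which its call begins: read the wrist's pose just before it. calibration takes no time and is no camera call.
- r.hand_in(): hands the job in; it is judged then, once.
The state is a dict: "t": time; "q": joint angles; "dq": joint speeds; "effort": joint torques, N m; "eef_pos": TCP position; "ee_rot": TCP orientation; "ft_force": force on the tool from outside, world axes, zero at the start; "ft_torque": the same for the moment, N m; "finger_gap": opening from 0.0 (shut) to 1.0 (fully open); "finger_force": force on a finger pad.
Only numpy, scipy, OpenCV 4.12 (cv2) and the standard library are available. Lean on these libraries where they do the work, as an engineer would, in place of code of your own. Each camera call takes 0.05 s, during which the arm holds its last target. There are 200 camera calls.

## Working session

There is one attempt and no reset: what is moved stays moved. The work goes in short steps, Python scripts to look and compute and a tool call to move; the robot and the scene stay as the last step left them, time stands still between calls to the robot, and variables do not carry over. Pictures are saved under pics/ and viewed, at most 14 in all, crops included, and the job is handed in when it is done.

Besides the shell and the picture viewer there is one more tool, called after "Call:" as name(argument=value, ...) on one line, values as JSON. arm_command: Moves the arm, as the interface text tells. Its arguments: {"type":"object","properties":{"series":{"type":"string"}},"required":["series"]}

```bash
ls; mkdir -p pics
python3 - <<'E'
from rig import r
import cv2,numpy as np
s=r.sense(); print({k:np.round(v,3).tolist() for k,v in s.items()})
a=r.snapshot("scene");b=r.snapshot("top")
cv2.imwrite("pics/scene0.png",a[...,::-1]);cv2.imwrite("pics/top0.png",b[...,::-1])
for n in("scene","top","wrist"):print(n,r.calibration(n))
E
```

```text
pics
{'t': 0.0, 'q': [-1.162, 0.322, -0.07, 1.452, 0.023, 1.371, -0.057], 'dq': [0.001, 0.0, 0.001, 0.001, 0.001, -0.001, 0.001], 'effort': [-0.0, -49.359, -0.382, -31.434, 0.013, 0.011, -0.0], 'eef_pos': [0.25, 0.6, 0.249], 'ee_rot': [-0.616, -3.08, 0.003], 'ft_force': [-0.172, -0.408, -0.646], 'ft_torque': [0.034, -0.033, 0.026], 'finger_force': 0.0, 'finger_gap': 0.997}
scene {'vfov': 46.90885709412685, 'cx': 275.80047432591755, 'cy': 218.95978280938434, 'extrinsics': array([[ 0.46044213,  0.51712866, -0.72150606, -0.3784155 ],
       [-0.88766874,  0.26263819, -0.37823985, -0.51482743],
       [-0.00610362,  0.81461594,  0.57996863,  0.78836156],
       [ 0.        ,  0.        ,  0.        ,  1.        ]])}
top {'vfov': 43.650902757904284, 'cx': 276.0779596280635, 'cy': 207.07696853644384, 'extrinsics': array([[ 0.00617622,  0.98297516, -0.18363466,  0.2914339 ],
       [-0.99994781,  0.00756559,  0.0068663 , -0.00799873],
       [ 0.00813871,  0.18358267,  0.98297058,  1.40060706],
       [ 0.        ,  0.        ,  0.        ,  1.        ]])}
wrist {'vfov': 67.10133949912856, 'cx': 280.5016437836644, 'cy': 205.32492218562012, 'mount': array([[ 1.15634293e-04,  9.56261402e-01,  2.92513449e-01,
         7.47335295e-02],
       [ 9.99999733e-01,  1.00359797e-04, -7.23400796e-04,
         1.84912789e-04],
       [-7.21116850e-04,  2.92513455e-01, -9.56261135e-01,
        -1.24643008e-01],
       [ 0.00000000e+00,  0.00000000e+00,  0.00000000e+00,
         1.00000000e+00]])}
```

View pics/scene0.png

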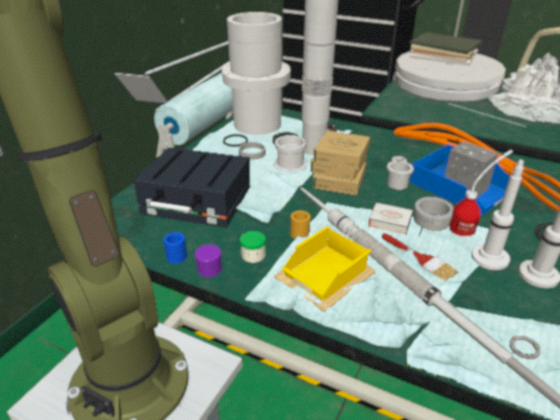

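View pics/top0.png

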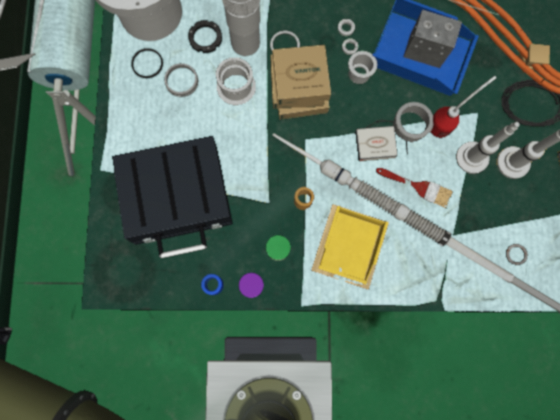

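```bash
cat > h.py <<'E'
from rig import r
import cv2,numpy as np
from scipy.spatial.transform import Rotation as R
def cam(name,s=None):
    c=r.calibration(name)
    if name=="wrist":
        s=s or r.sense(); T=np.eye(4); T[:3,:3]=R.from_rotvec(s["ee_rot"]).as_matrix(); T[:3,3]=s["eef_pos"]
        E=T@c["mount"]
    else: E=c["extrinsics"]
    return c,E,210/np.tan(np.radians(c["vfov"]/2))
def ray(C,u,v):
    c,E,f=C
    return E[:3,3],E[:3,:3]@np.array([(u-c["cx"])/f,-(v-c["cy"])/f,-1])
def plane(C,u,v,z):
    o,d=ray(C,u,v); return (o+d*(z-o[2])/d[2])
def proj(C,p):
    c,E,f=C; q=E[:3,:3].T@(np.array(p)-E[:3,3]); return c["cx"]-f*q[0]/q[2],c["cy"]+f*q[1]/q[2]
def snap(name,fn=None):
    s=r.sense(); a=r.snapshot(name); C=cam(name,s)
    if fn: cv2.imwrite("pics/"+fn+".png",a[...,::-1])
    return a,C
def blobs(a,lo,hi,amin=60):
    hsv=cv2.cvtColor(a,cv2.COLOR_RGB2HSV); m=cv2.inRange(hsv,np.array(lo),np.array(hi))
    m=cv2.morphologyEx(m,cv2.MORPH_OPEN,np.ones((3,3)))
    cs,_=cv2.findContours(m,cv2.RETR_EXTERNAL,cv2.CHAIN_APPROX_NONE)
    return sorted([c for c in cs if cv2.contourArea(c)>amin],key=lambda c:-cv2.contourArea(c))
def go(p,yaw,rot=None):
    """shift in tool axes and turn (deg rotvec in tool axes) from the present pose to TCP p, tool down (z down, y axis at yaw) or rot"""
    s=r.sense(); A=R.from_rotvec(s["ee_rot"])
    if rot is None: rot=down(yaw)
    d=A.inv().apply(np.array(p)-s["eef_pos"]); t=(A.inv()*rot).as_rotvec(degrees=True)
    print("pos",np.round(s["eef_pos"],3),"shift",np.round(d,3),"turn",np.round(t,1),"t",round(s["t"],2))
def down(yaw):
    # tool z down, tool x at angle yaw from world x
    c,s_=np.cos(np.radians(yaw)),np.sin(np.radians(yaw))
    return R.from_matrix(np.array([[c,s_,0],[s_,-c,0],[0,0,-1]]))
E
python3 - <<'E'
from h import *
a=cv2.imread("pics/top0.png")[...,::-1].copy(); T=cam("top"); b=cv2.imread("pics/scene0.png")[...,::-1].copy();S=cam("scene")
for n,u,v,z in [("lidBL",113,155,.106),("lidBR",213,138,.106),("lidFR",231,224,.106),("lidFL",128,243,.106),("hL",162,254,.075),("hR",205,247,.075),("binfloor",352,245,.014)]:
    print(n,np.round(plane(T,u,v,z),3))
for n,lo,hi,z in [("green",(50,120,60),(75,255,255),.054),("orange",(8,130,120),(16,255,255),.06),("yellow",(22,150,120),(32,255,255),.014),("blue",(108,150,60),(125,255,255),.06),("purple",(135,120,60),(160,255,255),.054)]:
  for c in blobs(a,lo,hi)[:4]:
    (u,v),(w,h),ang=cv2.minAreaRect(c); print(n,round(u),round(v),round(w),round(h),round(ang),np.round(plane(T,u,v,z),3))
# bin inner in top
s=r.sense(); print(R.from_rotvec(s["ee_rot"]).as_matrix().round(2))
cv2.imwrite("pics/crop1.png",cv2.resize(a[120:300,90:400,::-1],None,fx=2.5,fy=2.5,interpolation=cv2.INTER_CUBIC))
E
```

```text
lidBL [0.665 0.4   0.106]
lidBR [0.713 0.146 0.106]
lidFR [0.489 0.095 0.106]
lidFL [0.44  0.349 0.106]
hL [0.416 0.27  0.075]
hR [0.435 0.162 0.075]
binfloor [ 0.45  -0.22   0.014]
green 118 298 403 239 39 [0.308 0.38  0.054]
green 444 365 108 229 90 [ 0.148 -0.438  0.054]
green 91 58 17 107 4 [0.956 0.494 0.054]
green 278 246 24 26 90 [ 0.441 -0.023  0.054]
orange 507 46 138 20 37 [ 1.    -0.655  0.06 ]
orange 499 26 81 7 44 [ 1.06  -0.637  0.06 ]
orange 509 21 64 8 47 [ 1.077 -0.666  0.06 ]
yellow 351 244 49 64 17 [ 0.451 -0.217  0.014]
blue 420 52 85 55 20 [ 0.979 -0.413  0.06 ]
blue 212 284 20 21 90 [0.343 0.145 0.06 ]
blue 464 67 4 49 20 [ 0.937 -0.53   0.06 ]
blue 416 9 34 11 20 [ 1.112 -0.406  0.06 ]
purple 250 285 24 23 90 [0.341 0.046 0.054]
[[-0.92  0.38 -0.  ]
 [ 0.38  0.92 -0.  ]
 [-0.   -0.   -1.  ]]
```

View pics/crop1.png

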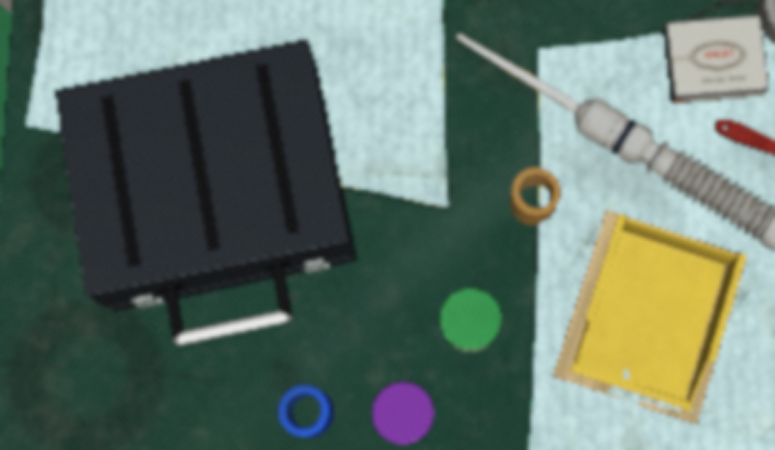

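Run:
```python
from h import *
go([.42,.215,.2],101); go([.42,.215,.2],-79)
T=cam("top");S=cam("scene")
for n,pt,ps in [("hL",(161.5,254.5),(148,207)),("hR",(205,247),(228,214))]:
    o1,d1=ray(T,*pt);o2,d2=ray(S,*ps)
    x=np.linalg.lstsq(np.c_[d1,-d2],o2-o1,rcond=None)[0]; print(n,o1+d1*x[0],o2+d2*x[1])
```

```text
pos [0.25  0.6   0.249] shift [-0.305 -0.289  0.05 ] turn [-0.1  0.1 56.4] t 0.1
pos [0.25  0.6   0.249] shift [-0.305 -0.289  0.05 ] turn [-1.000e-01 -1.000e-01 -1.236e+02] t 0.1
hL [0.41547512 0.27219713 0.07053764] [0.40835251 0.28015962 0.07155079]
hR [0.43568127 0.16316505 0.0670585 ] [0.48804642 0.0810921  0.0621885 ]
```

Call:
arm_command(series="-0.03 -0.029 0.005 0 0 6 1; -0.06 -0.058 0.01 0 0 12 1; -0.09 -0.087 0.015 0 0 18 1; -0.12 -0.116 0.02 0 0 24 1; -0.15 -0.145 0.025 0 0 30 1; -0.18 -0.174 0.03 0 0 36 1; -0.21 -0.203 0.035 0 0 42 0.6; -0.24 -0.232 0.04 0 0 48 0.6; -0.27 -0.26 0.045 0 0 53 0.6; -0.305 -0.289 0.05 0 0 56.4 0.6")

```text
t: 0.93
eef_pos: [0.4172, 0.2196, 0.2006]
ee_rot: [-2.003, -2.42, 0.0]
ft_force: [0.6, -0.2, 0.4]
finger_gap: 0.6
finger_force: 0.0
```

Call:
arm_command(series="0 0 0 0 0 0 0.6; 0 0 0 0 0 0 0.6; 0 0 0 0 0 0 0.6; 0 0 0 0 0 0 0.6; 0 0 0 0 0 0 0.6; 0 0 0 0 0 0 0.6; 0 0 0 0 0 0 0.6; 0 0 0 0 0 0 0.6; 0 0 0 0 0 0 0.6; 0 0 0 0 0 0 0.6")

```text
t: 1.77
eef_pos: [0.4173, 0.2219, 0.2011]
ee_rot: [1.998, 2.424, 0.0]
ft_force: [-0.6, 0.5, -0.3]
finger_gap: 0.598
finger_force: 0.0
```

Run:
```python
from h import *
a,C=snap("wrist","w1"); s=r.sense(); print(s["eef_pos"],s["finger_gap"],s["t"],s["q"])
print(proj(C,[.4255,.216,.075]))
```

```text
[0.41737212 0.22180514 0.20105896] 0.5997029409656359 1.8167 [-0.81279638 -0.03245193  0.26414867  1.95013869  0.00900548  1.22270157
 -0.36004652]
(np.float64(288.64135632166347), np.float64(211.8109251941394))
```

View pics/w1.png

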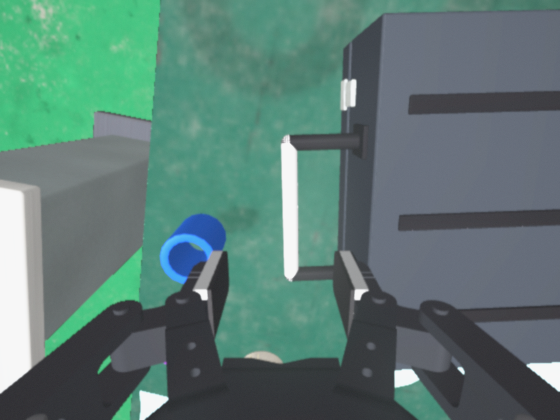

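Run:
```python
from h import *
C=cam("wrist"); T=cam("top")
a=plane(C,289,139,.075);b=plane(C,292,277,.075);print(a,b,np.degrees(np.arctan2(-(a-b)[0],(a-b)[1])),np.linalg.norm(a-b))
m=(a+b)/2; 
o1,d1=ray(C,290.5,208);o2,d2=ray(T,183.5,250.7)
x=np.linalg.lstsq(np.c_[d1,-d2],o2-o1,rcond=None)[0]; print(o1+d1*x[0],o2+d2*x[1],m)
for p in [(345,40),(375,12),(342,92),(347,270)]:print(p,plane(C,*p,.106),plane(C,*p,.03))
```

```text
[0.41399325 0.2743836  0.075     ] [0.44053069 0.15673727 0.075     ] 12.711441448492396 0.1206022130821847
[0.42703868 0.217356   0.06797137] [0.42577634 0.21737461 0.06784727] [0.42726197 0.21556043 0.075     ]
(345, 40) [0.43494387 0.34330728 0.106     ] [0.44604662 0.35999792 0.03      ]
(375, 12) [0.4491177  0.36180621 0.106     ] [0.46512344 0.38489598 0.03      ]
(342, 92) [0.44065699 0.31316238 0.106     ] [0.45373601 0.31942532 0.03      ]
(347, 270) [0.47642793 0.18787766 0.106     ] [0.50188081 0.15080222 0.03      ]
```

Run:
```python
from h import *
go([.4265,.2165,.074],101.8)
```

```text
pos [0.417 0.222 0.201] shift [-0.007  0.008  0.127] turn [ 0.  -0.  -0.8] t 1.82
```

Call:
arm_command(series="-0.007 0.008 0.02 0 0 -0.8 0.5; -0.007 0.008 0.04 0 0 -0.8 0.5; -0.007 0.008 0.06 0 0 -0.8 0.5; -0.007 0.008 0.08 0 0 -0.8 0.5; -0.007 0.008 0.1 0 0 -0.8 0.5; -0.007 0.008 0.115 0 0 -0.8 0.5; -0.007 0.008 0.127 0 0 -0.8 0.5; -0.007 0.008 0.127 0 0 -0.8 0.5; -0.007 0.008 0.127 0 0 -0.8 0.5; -0.007 0.008 0.127 0 0 -0.8 0.5")

```text
t: 2.65
eef_pos: [0.4271, 0.2166, 0.0748]
ee_rot: [1.982, 2.437, 0.002]
ft_force: [-1.4, -0.1, -0.6]
finger_gap: 0.499
finger_force: 0.0
```

Call:
arm_command(series="0 0 0 0 0 0 0; 0 0 0 0 0 0 0; 0 0 0 0 0 0 0; 0 0 0 0 0 0 0; 0 0 0 0 0 0 0; 0 0 0 0 0 0 0; 0 0 0 0 0 0 0; 0 0 0 0 0 0 0; 0 0 0 0 0 0 0; 0 0 0 0 0 0 0")

```text
t: 3.48
eef_pos: [0.426, 0.2165, 0.0739]
ee_rot: [-1.981, -2.437, 0.001]
ft_force: [-5.0, -0.6, 1.5]
finger_gap: 0.123
finger_force: 58.4
```

Call:
arm_command(series="0 0.0038 -0.0191 0 0 0 0; 0 0.0089 -0.0378 0 0 0 0; 0 0.0154 -0.0562 0 0 0 0; 0 0.0231 -0.0741 0 0 0 0; 0 0.032 -0.0914 0 0 0 0; 0 0.0421 -0.108 0 0 0 0; 0 0.0533 -0.1239 0 0 0 0; 0 0.0657 -0.1389 0 0 0 0; 0 0.079 -0.1531 0 0 0 0; 0 0.0933 -0.1663 0 0 0 0")

```text
t: 4.32
eef_pos: [0.519, 0.237, 0.2392]
ee_rot: [1.981, 2.438, 0.004]
ft_force: [4.8, 6.8, -14.6]
finger_gap: 0.118
finger_force: 58.1
```

Call:
arm_command(series="0 0.0152 -0.0121 0 0 0 0; 0 0.0312 -0.0232 0 0 0 0; 0 0.0479 -0.0331 0 0 0 0; 0 0.0653 -0.0419 0 0 0 0; 0 0.0832 -0.0494 0 0 0 0; 0 0.1017 -0.0556 0 0 0 0; 0 0.1205 -0.0605 0 0 0 0; 0 0.1396 -0.0642 0 0 0 0; 0 0.1589 -0.0664 0 0 0 0; 0 0.1783 -0.0673 0 0 0 0")

```text
t: 5.15
eef_pos: [0.692, 0.2753, 0.3075]
ee_rot: [-1.975, -2.438, -0.002]
ft_force: [-2.6, 6.4, -0.4]
finger_gap: 0.122
finger_force: 58.2
```

Call:
arm_command(series="0 0.01 0 0 0 0 0; 0 0.0195 0.0004 0 0 0 0; 0 0.029 0.001 0 0 0 0; 0 0.0389 0.0022 0 0 0 0; 0 0.048 0.0035 0 0 0 0; 0 0.0581 0.0053 0 0 0 0; 0 0.067 0.0075 0 0 0 0; 0 0.077 0.0098 0 0 0 0; 0 0.077 0.0098 0 0 0 0; 0 0.077 0.0098 0 0 0 0")

```text
t: 5.98
eef_pos: [0.7688, 0.2922, 0.2967]
ee_rot: [-1.976, -2.44, -0.009]
ft_force: [1.6, 6.7, -2.0]
finger_gap: 0.117
finger_force: 61.1
```

Call:
arm_command(series="0 0 0 0 0 0 0.6; 0 0 0 0 0 0 0.6; 0 0 0 0 0 0 0.6; 0 0 -0.03 0 0 0 0.6; 0 0 -0.06 0 0 0 0.6; 0 -0.035 -0.06 0 0 0 1; 0 -0.075 -0.06 0 0 0 1; 0 -0.115 -0.06 0 0 0 1; 0 -0.155 -0.05 0 0 0 1; 0 -0.195 -0.04 0 0 0 1")

```text
t: 6.82
eef_pos: [0.5761, 0.2463, 0.3384]
ee_rot: [1.982, 2.435, 0.004]
ft_force: [0.7, 0.3, 0.7]
finger_gap: 1.002
finger_force: 0.0
```

Run:
```python
from h import *
a,C=snap("wrist","w2"); s=r.sense(); print(s["eef_pos"],s["finger_gap"],s["t"])
b,_=snap("top","top2")
np.save("w2pose.npy",np.r_[s["eef_pos"],s["ee_rot"]])
```

```text
[0.56499422 0.2431776  0.33211804] 0.9967817393846808 6.8667
```

View pics/w2.png

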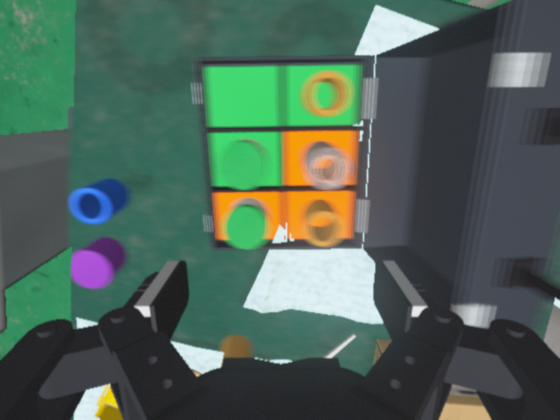

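Run:
```python
from h import *
for i in range(4): r.snapshot("wrist")
a,C=snap("wrist","w3"); s=r.sense(); print(s["eef_pos"],s["ee_rot"],np.abs(s["dq"]).max(),s["t"])
cv2.imwrite("pics/w3c.png",cv2.resize(a[30:270,180:400,::-1],None,fx=2.5,fy=2.5,interpolation=cv2.INTER_CUBIC))
```

```text
[0.57885361 0.24776364 0.33928593] [1.98153581 2.43496576 0.00425716] 0.01477410940117818 7.1667
```

View pics/w3c.png

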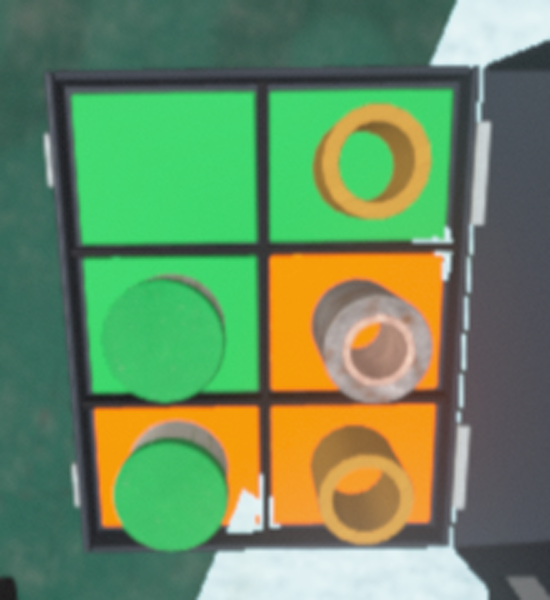

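Run:
```python
from h import *
C=cam("wrist")
P=lambda x,y,z:plane(C,180+x/2.5,30+y/2.5,z)
c=[P(52,72,.03),P(475,68,.03),P(450,545,.03),P(88,550,.03)]
print("corners",np.round(c,4).tolist())
ctr=np.mean(c,0);v=(c[1]+c[2]-c[0]-c[3])/2;w=(c[0]+c[1]-c[2]-c[3])/2
print("ctr",ctr,"dx",np.linalg.norm(v),np.degrees(np.arctan2(v[1],v[0])),"dy",np.linalg.norm(w),np.degrees(np.arctan2(-w[0],w[1])))
x1,x2=P(262,248,.023),P(266,400,.023);print("crosses",x1,x2,np.degrees(np.arctan2(-(x1-x2)[0],(x1-x2)[1])),np.linalg.norm(x1-x2))
yaw=np.radians(np.degrees(np.arctan2(v[1],v[0])));ex=np.array([np.cos(yaw),np.sin(yaw),0]);ey=np.array([-ex[1],ex[0],0])
for n,q in dict(bushA=(376,162,.07),worn=(378,348,.095),bushB=(367,500,.07),potA=(164,340,.064),potB=(170,495,.064)).items():
    p=P(*q);d=p-(x1+x2)/2;print(n,np.round(p,4),"case",np.round([d@ex,d@ey],4))
np.save("case.npy",np.r_[(x1+x2)/2])
```

```text
corners [[0.455, 0.3597, 0.03], [0.6625, 0.4048, 0.03], [0.722, 0.1504, 0.03], [0.5105, 0.1037, 0.03]]
ctr [0.58751402 0.25462356 0.03      ] dx 0.2144481579195264 12.365487446665073 dy 0.26156942649175446 12.70255128943014
crosses [0.57620111 0.296526   0.023     ] [0.5960508 0.2138757 0.023    ] 13.504656666002424 0.08500048044917624
bushA [0.6192 0.3486 0.07  ] case [0.0523 0.0841]
worn [0.6371 0.2667 0.095 ] case [0.0522 0.0003]
bushB [0.6567 0.1824 0.07  ] case [ 0.0534 -0.0862]
potA [0.5356 0.2441 0.064 ] case [-0.0517 -0.0001]
potB [0.5533 0.1617 0.064 ] case [-0.0521 -0.0843]
```

Run:
```python
from h import *
T=cam("top"); print(np.mean([plane(T,*p,.074) for p in[(334.8,205.2),(388,222.8),(368,282.8),(320,270)]],0),[plane(T,*p,.074).round(3).tolist() for p in[(334.8,205.2),(388,222.8),(368,282.8),(320,270)]])
go([.637,.2667,.072],102.6)
```

```text
[ 0.44310091 -0.2127904   0.074     ] [[0.545, -0.169, 0.074], [0.5, -0.304, 0.074], [0.348, -0.249, 0.074], [0.379, -0.129, 0.074]]
pos [0.579 0.248 0.339] shift [0.007 0.06  0.267] turn [ 0.2  0.  -0.9] t 7.17
```

Call:
arm_command(series="0.007 0.03 0.02 0.2 0 -0.9 0.85; 0.007 0.06 0.05 0.2 0 -0.9 0.85; 0.007 0.06 0.085 0.2 0 -0.9 0.85; 0.007 0.06 0.12 0.2 0 -0.9 0.85; 0.007 0.06 0.155 0.2 0 -0.9 0.85; 0.007 0.06 0.19 0.2 0 -0.9 0.85; 0.007 0.06 0.22 0.2 0 -0.9 0.85; 0.007 0.06 0.245 0.2 0 -0.9 0.85; 0.007 0.06 0.267 0.2 0 -0.9 0.85; 0.007 0.06 0.267 0.2 0 -0.9 0.85")

```text
t: 8.0
eef_pos: [0.6329, 0.2655, 0.065]
ee_rot: [-1.96, -2.449, 0.017]
ft_force: [-1.7, 0.5, -1.5]
finger_gap: 0.855
finger_force: 0.0
```

Call:
arm_command(series="0 0 0 0 0 0 0.85; 0 0 0 0 0 0 0.4; 0 0 0 0 0 0 0.4; 0 0 0 0 0 0 0.4; 0 0 0 0 0 0 0.4; 0 0 0 0 0 0 0.4; 0 0 0 0 0 0 0.4; 0 0 0 0 0 0 0.4; 0 0 0 0 0 0 0.4; 0 0 0 0 0 0 0.4")

```text
t: 8.83
eef_pos: [0.6361, 0.2673, 0.0735]
ee_rot: [1.962, 2.453, 0.003]
ft_force: [1.9, -0.9, 6.5]
finger_gap: 0.59
finger_force: 63.4
```

Call:
arm_command(series="0 0 -0.03 0 0 0 0.4; 0 0 -0.065 0 0 0 0.4; 0 0 -0.1 0 0 0 0.4; 0 0 -0.13 0 0 0 0.4; -0.025 -0.017 -0.14 0 0 0 0.4; -0.055 -0.037 -0.14 0 0 0 0.4; -0.085 -0.058 -0.14 0 0 0 0.4; -0.115 -0.078 -0.14 0 0 0 0.4; -0.145 -0.099 -0.14 0 0 0 0.4; -0.175 -0.119 -0.14 0 0 0 0.4")

```text
t: 9.67
eef_pos: [0.5543, 0.0684, 0.2092]
ee_rot: [-1.959, -2.449, 0.009]
ft_force: [1.1, -1.0, -8.2]
finger_gap: 0.591
finger_force: 66.8
```

Call:
arm_command(series="-0.03 -0.02 0 0 0 0 0.4; -0.06 -0.04 0 0 0 0 0.4; -0.09 -0.061 0 0 0 0 0.4; -0.12 -0.082 0 0 0 0 0.4; -0.15 -0.102 0 0 0 0 0.4; -0.18 -0.123 0 0 0 0 0.4; -0.21 -0.143 0 0 0 0 0.4; -0.235 -0.16 0 0 0 0 0.4; -0.252 -0.172 0 0 0 0 0.4; -0.252 -0.172 0 0 0 0 0.4")

```text
t: 10.5
eef_pos: [0.4401, -0.2191, 0.2106]
ee_rot: [-1.971, -2.441, 0.01]
ft_force: [-0.4, -0.5, -7.6]
finger_gap: 0.588
finger_force: 66.8
```

Run:
```python
from h import *
a,C=snap("wrist","w4"); go([.445,-.213,.081],102.6)
b,_=snap("top","top3"); cv2.imwrite("pics/mix4.png",cv2.resize(np.hstack([a,b])[...,::-1],(800,300),interpolation=cv2.INTER_AREA))
```

```text
pos [ 0.442 -0.216  0.211] shift [0.002 0.005 0.13 ] turn [-0.3 -0.1 -0.3] t 10.55
```

View pics/mix4.png

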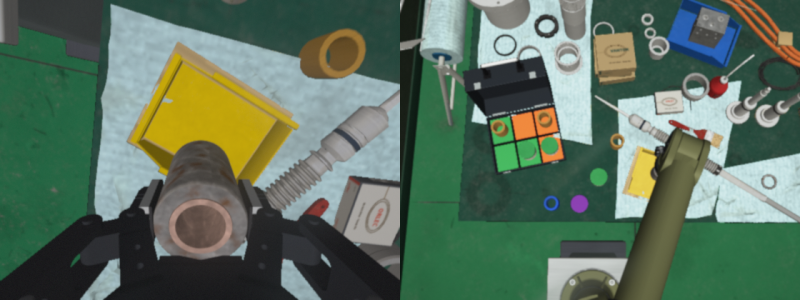

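Run:
```python
from h import *
a=cv2.imread("pics/w4.png")[...,::-1].copy(); C=cam("wrist")
c=blobs(a,(22,130,90),(34,255,255),300); q=np.vstack(c[:3]); hull=cv2.convexHull(q); ap=cv2.approxPolyDP(hull,8,True)[:,0]
for p in ap: print(p,plane(C,*p,.074).round(3),plane(C,*p,.041).round(3))
print(proj(C,[.445,-.213,.014]))
```

```text
[245  74] [ 0.394 -0.122  0.074] [ 0.39  -0.119  0.041]
[417 174] [ 0.549 -0.167  0.074] [ 0.564 -0.17   0.041]
[354 257] [ 0.519 -0.252  0.074] [ 0.53  -0.266  0.041]
[230 244] [ 0.407 -0.264  0.074] [ 0.404 -0.279  0.041]
[183 198] [ 0.36  -0.23   0.074] [ 0.352 -0.241  0.041]
(np.float64(283.460870836743), np.float64(184.1903227543842))
```

Run:
```python
from h import *
go([.452,-.206,.081],102.6)
```

```text
pos [ 0.443 -0.214  0.211] shift [0.005 0.011 0.13 ] turn [-0.3 -0.1 -0.1] t 10.6
```

Call:
arm_command(series="0.005 0.011 0.03 0 0 0 0.4; 0.005 0.011 0.06 0 0 0 0.4; 0.005 0.011 0.085 0 0 0 0.4; 0.005 0.011 0.1 0 0 0 0.4; 0.005 0.011 0.115 0 0 0 0.4; 0.005 0.011 0.122 0 0 0 0.4; 0.005 0.011 0.127 0 0 0 0.4; 0.005 0.011 0.13 0 0 0 0.4; 0.005 0.011 0.13 0 0 0 0.4; 0.005 0.011 0.13 0 0 0 0.4")

```text
t: 11.43
eef_pos: [0.4544, -0.2063, 0.0825]
ee_rot: [-1.961, -2.453, 0.003]
ft_force: [0.0, -0.6, -8.1]
finger_gap: 0.592
finger_force: 66.7
```

Call:
arm_command(series="0 0 0 0 0 0 0.8; 0 0 0 0 0 0 0.8; 0 0 0 0 0 0 0.8; 0 0 0 0 0 0 0.8; 0 0 -0.02 0 0 0 0.8; 0 0 -0.05 0 0 0 0.8; 0 0 -0.085 0 0 0 0.8; 0 0 -0.12 0 0 0 0.8; 0.02 0.012 -0.14 0 0 0 0.8; 0.05 0.03 -0.14 0 0 0 0.8")

```text
t: 12.27
eef_pos: [0.4749, -0.155, 0.228]
ee_rot: [1.967, 2.44, 0.005]
ft_force: [1.6, -0.3, -0.2]
finger_gap: 0.795
finger_force: 0.0
```

Run:
```python
from h import *
a,C=snap("wrist","w5"); go([.6192,.3486,.2],102.6); go([.554,.1617,.2],102.6)
hsv=cv2.cvtColor(a,cv2.COLOR_RGB2HSV); m=cv2.inRange(hsv,np.array((0,0,20)),np.array((20,150,200)))
u,v=map(int,proj(C,[.452,-.206,.099])); print(u,v,[ (du,dv,hsv[v+dv,u+du].tolist()) for du,dv in((0,0),(30,0),(-30,0),(0,30)) if 0<=v+dv<420])
cv2.imwrite("pics/w5s.png",cv2.resize(a[...,::-1],(400,300)))
```

```text
pos [ 0.477 -0.144  0.225] shift [0.448 0.249 0.028] turn [ 0.3 -0.1  0.4] t 12.32
pos [ 0.477 -0.144  0.225] shift [0.28  0.143 0.027] turn [ 0.3 -0.1  0.4] t 12.32
241 251 [(0, 0, [10, 73, 98]), (30, 0, [14, 23, 122]), (-30, 0, [25, 210, 183]), (0, 30, [25, 222, 108])]
```

View pics/w5s.png

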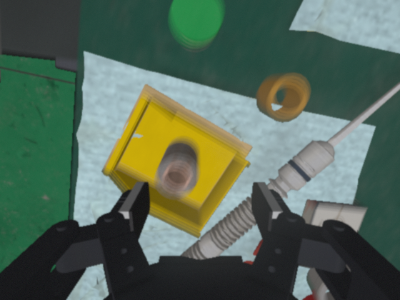

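Call:
arm_command(series="0.035 0.0195 0 0 0 0.4 0.8; 0.07 0.039 0 0 0 0.4 0.8; 0.105 0.0585 0 0 0 0.4 0.8; 0.14 0.078 0 0 0 0.4 0.8; 0.175 0.0975 0 0 0 0.4 0.8; 0.21 0.117 0 0 0 0.4 0.8; 0.245 0.136 0 0 0 0.4 0.8; 0.28 0.156 0 0 0 0.4 0.8; 0.315 0.175 0 0 0 0.4 0.8; 0.35 0.195 0 0 0 0.4 0.8")

```text
t: 13.15
eef_pos: [0.5862, 0.2355, 0.2213]
ee_rot: [-1.969, -2.445, 0.003]
ft_force: [1.6, -0.3, 0.2]
finger_gap: 0.801
finger_force: 0.0
```

Call:
arm_command(series="0.035 0.019 0 0 0 0 0.8; 0.07 0.038 0 0 0 0 0.8; 0.098 0.054 0.02 0 0 0 0.8; 0.098 0.054 0.04 0 0 0 0.8; 0.098 0.054 0.06 0 0 0 0.8; 0.098 0.054 0.07 0 0 0 0.8; 0.098 0.054 0.08 0 0 0 0.8; 0.098 0.054 0.08 0 0 0 0.8; 0.098 0.054 0.08 0 0 0 0.8; 0.098 0.054 0.08 0 0 0 0.8")

```text
t: 13.98
eef_pos: [0.6185, 0.3405, 0.1426]
ee_rot: [-1.971, -2.445, 0.0]
ft_force: [0.1, 1.5, 0.1]
finger_gap: 0.798
finger_force: 0.0
```

Run:
```python
from h import *
go([.6192,.3486,.056],102.6)
```

```text
pos [0.618 0.341 0.143] shift [0.008 0.003 0.087] turn [-0.1 -0.1 -0.4] t 13.98
```

Call:
arm_command(series="0.008 0.003 0.025 0 0 0 0.8; 0.008 0.003 0.05 0 0 0 0.8; 0.008 0.003 0.07 0 0 0 0.8; 0.008 0.003 0.087 0 0 0 0.8; 0.008 0.003 0.087 0 0 0 0.8; 0.008 0.003 0.087 0 0 0 0.4; 0.008 0.003 0.087 0 0 0 0.4; 0.008 0.003 0.087 0 0 0 0.4; 0.008 0.003 0.087 0 0 0 0.4; 0.008 0.003 0.087 0 0 0 0.4")

```text
t: 14.82
eef_pos: [0.6196, 0.3494, 0.0559]
ee_rot: [-1.971, -2.445, -0.0]
ft_force: [-0.2, -1.1, 4.1]
finger_gap: 0.594
finger_force: 63.6
```

Call:
arm_command(series="0 0 0 0 0 0 0.4; 0 0 -0.025 0 0 0 0.4; 0 0 -0.05 0 0 0 0.4; 0 0 -0.06 0 0 0 0.4; -0.025 0 -0.06 0 0 0 0.4; -0.05 0 -0.06 0 0 0 0.4; -0.072 0 -0.06 0 0 0 0.4; -0.0845 0 -0.06 0 0 0 0.4; -0.0845 0 -0.06 0 0 0 0.4; -0.0845 0 -0.06 0 0 0 0.4")

```text
t: 15.65
eef_pos: [0.6366, 0.266, 0.1132]
ee_rot: [-1.971, -2.442, 0.005]
ft_force: [0.6, 1.1, -3.5]
finger_gap: 0.593
finger_force: 63.6
```

Run:
```python
from h import *
go([.638,.2663,.058],102.6)
```

```text
pos [0.637 0.266 0.113] shift [-0.     0.002  0.055] turn [-0.2 -0.  -0.4] t 15.65
```

Call:
arm_command(series="0 0.002 0.02 0 0 0 0.4; 0 0.002 0.035 0 0 0 0.4; 0 0.002 0.045 0 0 0 0.4; 0 0.002 0.052 0 0 0 0.4; 0 0.002 0.055 0 0 0 0.4; 0 0.002 0.056 0 0 0 0.4; 0 0.002 0.056 0 0 0 0.8; 0 0.002 0.056 0 0 0 0.8; 0 0.002 0.056 0 0 0 0.8; 0 0.002 0.056 0 0 0 0.8")

```text
t: 16.48
eef_pos: [0.6395, 0.2672, 0.0595]
ee_rot: [-1.971, -2.445, 0.0]
ft_force: [0.4, -1.1, -0.2]
finger_gap: 0.799
finger_force: 0.0
```

Call:
arm_command(series="0 0 -0.03 0 0 0 0.8; 0 0 -0.06 0 0 0 0.8; 0 0 -0.09 0 0 0 0.8; 0 0 -0.11 0 0 0 1; -0.02 -0.026 -0.11 0 0 0 1; -0.04 -0.052 -0.11 0 0 0 1; -0.06 -0.078 -0.11 0 0 0 1; -0.0845 -0.105 -0.11 0 0 0 1; -0.0845 -0.105 -0.11 0 0 0 1; -0.0845 -0.105 -0.11 0 0 0 1")

```text
t: 17.32
eef_pos: [0.5539, 0.1599, 0.1693]
ee_rot: [-1.974, -2.441, 0.002]
ft_force: [0.8, 0.6, 0.6]
finger_gap: 1.003
finger_force: 0.0
```

Run:
```python
from h import *
a,C=snap("wrist","w6");go([.5535,.1612,.05],102.6)
cv2.imwrite("pics/w6s.png",cv2.resize(a[...,::-1],(400,300)))
```

```text
pos [0.555 0.162 0.169] shift [-0.    -0.001  0.119] turn [-0.1 -0.1 -0.4] t 17.37
```

View pics/w6s.png

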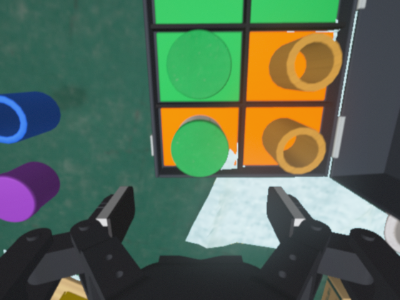

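Call:
arm_command(series="0 0 0.03 0 0 0 1; 0 0 0.06 0 0 0 1; 0 0 0.09 0 0 0 1; 0 0 0.105 0 0 0 1; 0 0 0.117 0 0 0 1; 0 0 0.117 0 0 0 1; 0 0 0.117 0 0 0 0.5; 0 0 0.117 0 0 0 0.5; 0 0 0.117 0 0 0 0.5; 0 0 0.117 0 0 0 0.5")

```text
t: 18.2
eef_pos: [0.5554, 0.1627, 0.0532]
ee_rot: [-1.971, -2.446, -0.001]
ft_force: [0.7, -0.0, 3.8]
finger_gap: 0.714
finger_force: 65.9
```

Call:
arm_command(series="0 0 0 0 0 0 0.5; 0 0 0 0 0 0 0.5; 0 0 -0.03 0 0 0 0.5; 0 0 -0.06 0 0 0 0.5; 0 0 -0.09 0 0 0 0.5; 0.02 0 -0.1 0 0 0 0.5; 0.05 0 -0.1 0 0 0 0.5; 0.085 0 -0.1 0 0 0 0.5; 0.12 0 -0.1 0 0 0 0.5; 0.15 0 -0.1 0 0 0 0.5")

```text
t: 19.03
eef_pos: [0.5209, 0.3109, 0.151]
ee_rot: [-1.968, -2.445, 0.004]
ft_force: [0.4, 0.0, -2.6]
finger_gap: 0.717
finger_force: 66.8
```

Run:
```python
from h import *
go([.517,.3264,.054],102.6)
```

```text
pos [0.521 0.311 0.151] shift [ 0.016 -0.     0.097] turn [-0.2 -0.1 -0.3] t 19.03
```

Call:
arm_command(series="0.008 0 0.02 0 0 0 0.5; 0.016 0 0.045 0 0 0 0.5; 0.016 0 0.065 0 0 0 0.5; 0.016 0 0.08 0 0 0 0.5; 0.016 0 0.09 0 0 0 0.5; 0.016 0 0.095 0 0 0 0.5; 0.016 0 0.097 0 0 0 0.5; 0.016 0 0.097 0 0 0 0.5; 0.016 0 0.097 0 0 0 1; 0.016 0 0.097 0 0 0 1")

```text
t: 19.87
eef_pos: [0.5197, 0.3248, 0.056]
ee_rot: [-1.97, -2.445, -0.001]
ft_force: [0.0, -0.5, 0.1]
finger_gap: 0.962
finger_force: 0.0
```

Call:
arm_command(series="0 0 0 0 0 0 1; 0 0 0 0 0 0 1; 0 0 -0.03 0 0 0 1; 0 0 -0.07 0 0 0 1; 0 0 -0.11 0 0 0 1; 0 0 -0.14 0 0 0 1; -0.03 -0.015 -0.15 0 0 0 1; -0.065 -0.03 -0.15 0 0 0 1; -0.1 -0.045 -0.15 0 0 0 1; -0.135 -0.06 -0.15 0 0 0 1")

```text
t: 20.7
eef_pos: [0.4889, 0.1783, 0.2054]
ee_rot: [-1.969, -2.446, 0.001]
ft_force: [2.0, -1.0, 0.8]
finger_gap: 1.0
finger_force: 0.0
```

Call:
arm_command(series="-0.03 -0.015 0 0 0 0 1; -0.06 -0.03 0 0 0 0 1; -0.09 -0.045 0 0 0 0 1; -0.12 -0.055 0 0 0 0 1; -0.14 -0.065 0 0 0 0 1; -0.16 -0.075 0 0 0 0 1; -0.18 -0.085 0 0 0 0 1; -0.18 -0.085 0 0 0 0 1; -0.18 -0.085 0 0 0 0 1; -0.18 -0.085 0 0 0 0 1")

```text
t: 21.53
eef_pos: [0.4446, -0.0137, 0.2051]
ee_rot: [-1.97, -2.445, 0.002]
ft_force: [0.1, 0.3, -0.9]
finger_gap: 1.002
finger_force: 0.0
```

Run:
```python
from h import *
b,T=snap("top")
a,C=snap("wrist","w7")
for c in blobs(a,(50,100,60),(75,255,255),300)[:4]:
    (u,v),rad=cv2.minEnclosingCircle(c); print(u,v,rad,cv2.contourArea(c)/(np.pi*rad**2),plane(C,u,v,.054))
for c in blobs(a,(8,120,80),(18,255,255),300)[:3]:
    (u,v),rad=cv2.minEnclosingCircle(c); print("or",u,v,rad,plane(C,u,v,.06),plane(C,u,v,.03))
cv2.imwrite("pics/mix7.png",cv2.resize(np.hstack([a,b])[...,::-1],(800,300),interpolation=cv2.INTER_AREA))
s=r.sense();print(s["eef_pos"],s["t"])
```

```text
61.0 261.0 115.43406677246094 0.3951693732364455 [ 0.25202705 -0.12240746  0.054     ]
273.5 200.0 35.01795196533203 0.9518741918351779 [ 0.43906482 -0.01887184  0.054     ]
85.5 11.766666412353516 50.87940979003906 0.22298906045553238 [0.26685574 0.09719868 0.054     ]
88.0 402.0 24.758935928344727 0.4385163890873043 [ 0.28460951 -0.29425828  0.054     ]
or 440.5 36.0 67.83998107910156 [0.53654992 0.13788769 0.06      ] [0.54854822 0.14660317 0.03      ]
or 530.5 37.0 45.13600540161133 [0.60407328 0.15196227 0.06      ] [0.62358322 0.16224348 0.03      ]
or 372.2727355957031 277.9090881347656 24.19797134399414 [ 0.54721972 -0.07271824  0.06      ] [ 0.56040498 -0.08743164  0.03      ]
[ 0.44461107 -0.01327754  0.20489142] 21.6333
```

View pics/mix7.png

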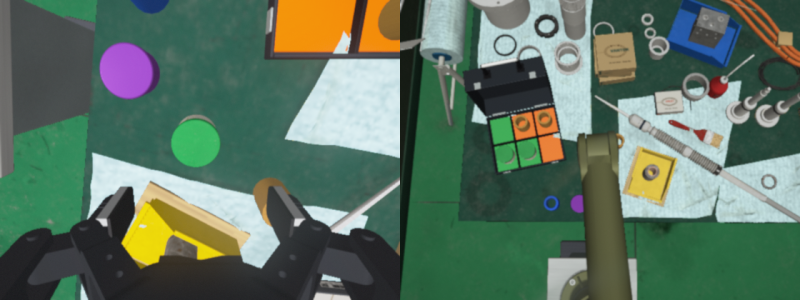

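Run:
```python
from h import *
go([.439,-.019,.043],102.6)
```

```text
pos [ 0.445 -0.013  0.205] shift [-0.004 -0.006  0.162] turn [-0.2 -0.  -0.2] t 21.63
```

Call:
arm_command(series="-0.004 -0.006 0.03 0 0 0 1; -0.004 -0.006 0.065 0 0 0 1; -0.004 -0.006 0.1 0 0 0 1; -0.004 -0.006 0.13 0 0 0 1; -0.004 -0.006 0.15 0 0 0 1; -0.004 -0.006 0.162 0 0 0 1; -0.004 -0.006 0.162 0 0 0 1; -0.004 -0.006 0.162 0 0 0 0.5; -0.004 -0.006 0.162 0 0 0 0.5; -0.004 -0.006 0.162 0 0 0 0.5")

```text
t: 22.47
eef_pos: [0.44, -0.0192, 0.0441]
ee_rot: [-1.97, -2.446, 0.001]
ft_force: [-0.8, 0.5, 1.4]
finger_gap: 0.716
finger_force: 65.5
```

Call:
arm_command(series="0 0 0 0 0 0 0.5; 0 0 0 0 0 0 0.5; 0 0 -0.03 0 0 0 0.5; 0 0 -0.065 0 0 0 0.5; 0 0 -0.1 0 0 0 0.5; 0 0 -0.135 0 0 0 0.5; 0.02 0.016 -0.15 0 0 0 0.5; 0.05 0.04 -0.15 0 0 0 0.5; 0.08 0.064 -0.15 0 0 0 0.5; 0.11 0.088 -0.15 0 0 0 0.5")

```text
t: 23.3
eef_pos: [0.5023, 0.1081, 0.193]
ee_rot: [-1.971, -2.444, 0.001]
ft_force: [0.4, -2.0, -3.1]
finger_gap: 0.714
finger_force: 67.7
```

Call:
arm_command(series="0.03 0.024 0 0 0 0 0.5; 0.06 0.048 0 0 0 0 0.5; 0.09 0.072 0 0 0 0 0.5; 0.12 0.096 0 0 0 0 0.5; 0.15 0.12 0 0 0 0 0.5; 0.18 0.144 0 0 0 0 0.5; 0.2 0.16 0 0 0 0 0.5; 0.21 0.168 0 0 0 0 0.5; 0.21 0.168 0 0 0 0 0.5; 0.21 0.168 0 0 0 0 0.5")

```text
t: 24.13
eef_pos: [0.6207, 0.3477, 0.1905]
ee_rot: [-1.968, -2.446, 0.008]
ft_force: [0.3, -0.5, -3.1]
finger_gap: 0.717
finger_force: 67.6
```

Run:
```python
from h import *
go([.6195,.3493,.055],102.6)
```

```text
pos [0.621 0.348 0.191] shift [ 0.002 -0.     0.136] turn [-0.3  0.1 -0.3] t 24.13
```

Call:
arm_command(series="0.002 0 0.03 0 0 0 0.5; 0.002 0 0.065 0 0 0 0.5; 0.002 0 0.095 0 0 0 0.5; 0.002 0 0.115 0 0 0 0.5; 0.002 0 0.126 0 0 0 0.5; 0.002 0 0.132 0 0 0 0.5; 0.002 0 0.135 0 0 0 0.5; 0.002 0 0.135 0 0 0 0.5; 0.002 0 0.135 0 0 0 0.9; 0.002 0 0.135 0 0 0 0.9")

```text
t: 24.97
eef_pos: [0.6221, 0.3501, 0.0596]
ee_rot: [-1.971, -2.446, -0.002]
ft_force: [0.4, 0.3, -0.1]
finger_gap: 0.899
finger_force: 0.0
```

Call:
arm_command(series="0 0 0 0 0 0 0.9; 0 0 0 0 0 0 0.9; 0 0 -0.03 0 0 0 0.9; 0 0 -0.065 0 0 0 0.9; 0 0 -0.1 0 0 0 0.9; 0 0 -0.135 0 0 0 0.9; -0.03 -0.013 -0.15 0 0 0 0.9; -0.065 -0.028 -0.15 0 0 0 0.9; -0.1 -0.044 -0.15 0 0 0 0.9; -0.135 -0.059 -0.15 0 0 0 0.8")

```text
t: 25.8
eef_pos: [0.5919, 0.2037, 0.2084]
ee_rot: [-1.969, -2.446, 0.001]
ft_force: [0.3, -0.0, 0.1]
finger_gap: 0.803
finger_force: 0.0
```

Call:
arm_command(series="-0.035 -0.015 0 0 0 0 0.8; -0.07 -0.03 0 0 0 0 0.8; -0.105 -0.045 0 0 0 0 0.8; -0.14 -0.06 0 0 0 0 0.8; -0.175 -0.075 0 0 0 0 0.8; -0.21 -0.09 0 0 0 0 0.8; -0.235 -0.1 0 0 0 0 0.8; -0.248 -0.108 0 0 0 0 0.8; -0.248 -0.108 0 0 0 0 0.8; -0.248 -0.108 0 0 0 0 0.8")

```text
t: 26.63
eef_pos: [0.5395, -0.0596, 0.2079]
ee_rot: [-1.971, -2.444, 0.001]
ft_force: [0.0, 0.3, 0.5]
finger_gap: 0.798
finger_force: 0.0
```

Run:
```python
from h import *
a,C=snap("wrist","w8");s=r.sense();print(s["eef_pos"])
for c in blobs(a,(8,110,70),(20,255,255),200)[:5]:
    (u,v),rad=cv2.minEnclosingCircle(c); print("or",u,v,rad,plane(C,u,v,.06),cv2.contourArea(c))
T=cam("top");print(plane(T,304,197,.06))
cv2.imwrite("pics/w8s.png",cv2.resize(a[...,::-1],(560,420)))
```

```text
[ 0.53975292 -0.05822036  0.2076751 ]
or 306.97479248046875 224.87388610839844 33.113407135009766 [ 0.56876094 -0.08081142  0.06      ] 2761.0
[ 0.56921214 -0.09011555  0.06      ]
```

View pics/w8s.png

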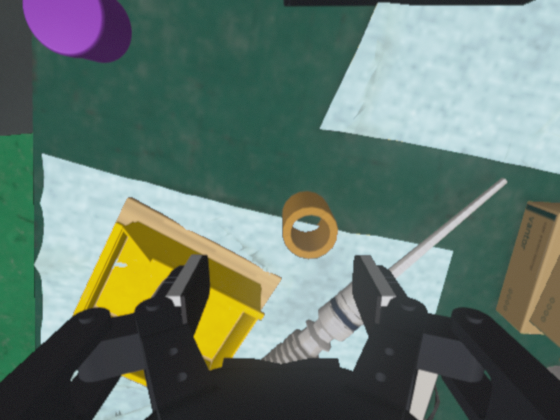

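Run:
```python
from h import *
C=cam("wrist");p=plane(C,309,231,.06);print(p);go([p[0],p[1],.046],102.6)
```

```text
[ 0.57222354 -0.08467016  0.06      ]
pos [ 0.54  -0.058  0.208] shift [-0.033  0.026  0.162] turn [-0.1 -0.1 -0.2] t 26.68
```

Call:
arm_command(series="-0.02 0.015 0.02 0 0 0 0.8; -0.033 0.026 0.05 0 0 0 0.8; -0.033 0.026 0.085 0 0 0 0.8; -0.033 0.026 0.115 0 0 0 0.8; -0.033 0.026 0.14 0 0 0 0.8; -0.033 0.026 0.155 0 0 0 0.8; -0.033 0.026 0.162 0 0 0 0.8; -0.033 0.026 0.162 0 0 0 0.8; -0.033 0.026 0.162 0 0 0 0.4; -0.033 0.026 0.162 0 0 0 0.4")

```text
t: 27.52
eef_pos: [0.5728, -0.0862, 0.0469]
ee_rot: [-1.969, -2.447, 0.001]
ft_force: [0.1, -1.1, -2.4]
finger_gap: 0.59
finger_force: 62.7
```

Call:
arm_command(series="0 0 0 0 0 0 0.4; 0 0 0 0 0 0 0.4; 0 0 0 0 0 0 0.4; 0 0 -0.03 0 0 0 0.4; 0 0 -0.065 0 0 0 0.4; 0 0 -0.1 0 0 0 0.4; 0 0 -0.13 0 0 0 0.4; 0.03 0.004 -0.14 0 0 0 0.4; 0.065 0.01 -0.14 0 0 0 0.4; 0.1 0.015 -0.14 0 0 0 0.4")

```text
t: 28.35
eef_pos: [0.5651, 0.0138, 0.1865]
ee_rot: [-1.975, -2.442, 0.001]
ft_force: [0.7, 0.6, -4.5]
finger_gap: 0.589
finger_force: 63.9
```

Call:
arm_command(series="0.035 0.005 0 0 0 0 0.4; 0.07 0.01 0 0 0 0 0.4; 0.1 0.015 0 0 0 0 0.4; 0.125 0.018 0 0 0 0 0.4; 0.143 0.021 0 0 0 0 0.4; 0.143 0.021 0 0 0 0 0.4; 0.143 0.021 0 0 0 0 0.4; 0.143 0.021 0 0 0 0 0.4; 0.143 0.021 0 0 0 0 0.4; 0.143 0.021 0 0 0 0 0.4")

```text
t: 29.18
eef_pos: [0.5553, 0.1564, 0.1852]
ee_rot: [-1.973, -2.442, 0.005]
ft_force: [-1.1, -0.1, -3.4]
finger_gap: 0.594
finger_force: 63.9
```

Run:
```python
from h import *
go([.554,.1605,.057],102.6)
```

```text
pos [0.555 0.156 0.185] shift [0.004 0.    0.128] turn [-0.2  0.  -0.5] t 29.18
```

Call:
arm_command(series="0.004 0 0.03 0 0 0 0.4; 0.004 0 0.06 0 0 0 0.4; 0.004 0 0.085 0 0 0 0.4; 0.004 0 0.105 0 0 0 0.4; 0.004 0 0.118 0 0 0 0.4; 0.004 0 0.125 0 0 0 0.4; 0.004 0 0.128 0 0 0 0.4; 0.004 0 0.128 0 0 0 0.4; 0.004 0 0.128 0 0 0 0.8; 0.004 0 0.128 0 0 0 0.8")

```text
t: 30.02
eef_pos: [0.5556, 0.1625, 0.0591]
ee_rot: [-1.971, -2.446, -0.002]
ft_force: [-0.0, 0.1, 0.2]
finger_gap: 0.799
finger_force: 0.0
```

Call:
arm_command(series="0 0 0 0 0 0 0.8; 0 0 0 0 0 0 0.8; 0 0 -0.03 0 0 0 0.8; 0 0 -0.065 0 0 0 0.8; 0 0 -0.1 0 0 0 0.8; 0 0 -0.135 0 0 0 0.6; 0.02 0.01 -0.17 0 0 0 0.6; 0.04 0.02 -0.205 0 0 0 0.6; 0.06 0.03 -0.24 0 0 0 0.6; 0.08 0.043 -0.27 0 0 0 0.6")

```text
t: 30.85
eef_pos: [0.5798, 0.2505, 0.331]
ee_rot: [-1.97, -2.445, -0.001]
ft_force: [0.9, 0.5, -0.1]
finger_gap: 0.594
finger_force: 0.0
```

Run:
```python
from h import *
for i in range(5): r.snapshot("wrist")
a,C=snap("wrist","w9");s=r.sense();print(s["eef_pos"],s["t"])
go([.7688,.2922,.357],101.8)
cv2.imwrite("pics/w9s.png",a[:,:,::-1])
```

```text
[0.57933878 0.24814234 0.32589156] 31.15
pos [0.579 0.248 0.326] shift [ 0.003  0.194 -0.032] turn [-0.3  0.1  0.4] t 31.15
```

View pics/w9s.png

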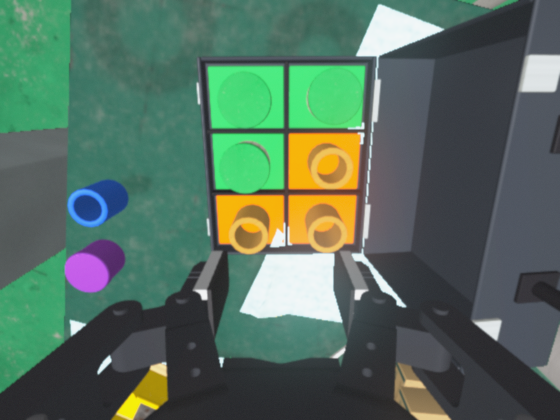

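Call:
arm_command(series="0 0 -0.032 0 0 0 0.6; 0.001 0.035 -0.034 0 0 0 0.6; 0.002 0.07 -0.034 0 0 0 0.6; 0.002 0.105 -0.034 0 0 0 0.6; 0.003 0.14 -0.034 0 0 0 0.6; 0.003 0.17 -0.034 0 0 0 0.6; 0.003 0.194 -0.032 0 0 0 0.6; 0.003 0.194 -0.032 0 0 0 0.6; 0.003 0.194 -0.032 0 0 0 0.6; 0.003 0.194 -0.032 0 0 0 0.6")

```text
t: 31.98
eef_pos: [0.7686, 0.2923, 0.3571]
ee_rot: [-1.971, -2.442, 0.008]
ft_force: [-0.2, 0.2, 0.2]
finger_gap: 0.599
finger_force: 0.0
```

Run:
```python
from h import *
go([.7688,.2922,.2967],101.8)
a,C=snap("wrist","w10"); print(proj(C,[.7688,.2922,.2967]))
cv2.imwrite("pics/w10s.png",cv2.resize(a[...,::-1],(400,300)))
```

```text
pos [0.769 0.292 0.357] shift [-0.     0.001  0.06 ] turn [-0.3  0.   0.4] t 31.98
(np.float64(281.39142423135394), np.float64(233.31650520016203))
```

View pics/w10s.png

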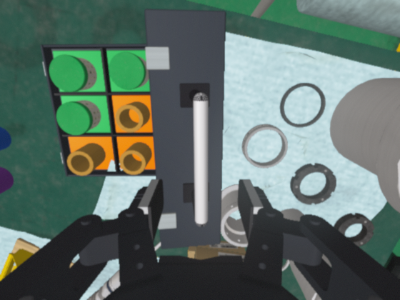

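Call:
arm_command(series="0 0.001 0.02 0 0 0 0.6; 0 0.001 0.04 0 0 0 0.6; 0 0.001 0.055 0 0 0 0.6; 0 0.001 0.06 0 0 0 0.6; 0 0.001 0.06 0 0 0 0.6; 0 0.001 0.06 0 0 0 0; 0 0.001 0.06 0 0 0 0; 0 0.001 0.06 0 0 0 0; 0 0.001 0.06 0 0 0 0; 0 0.001 0.06 0 0 0 0")

```text
t: 32.87
eef_pos: [0.77, 0.294, 0.3004]
ee_rot: [-1.97, -2.446, 0.0]
ft_force: [-0.2, -0.3, 5.6]
finger_gap: 0.114
finger_force: 58.6
```

Call:
arm_command(series="0 0 0 0 0 0 0; 0 0 0 0 0 0 0; 0 0 0 0 0 0 0; 0 -0.005 -0.0012 0 0 0 0; 0 -0.01 -0.0024 0 0 0 0; 0 -0.0189 -0.0045 0 0 0 0; 0 -0.0285 -0.0062 0 0 0 0; 0 -0.0381 -0.0076 0 0 0 0; 0 -0.0478 -0.0086 0 0 0 0; 0 -0.0575 -0.0094 0 0 0 0")

```text
t: 33.7
eef_pos: [0.7159, 0.282, 0.3116]
ee_rot: [1.969, 2.443, 0.009]
ft_force: [4.2, 0.8, 7.2]
finger_gap: 0.117
finger_force: 58.9
```

Call:
arm_command(series="0 -0.0195 -0.0004 0 0 0 0; 0 -0.0389 0.0005 0 0 0 0; 0 -0.0582 0.0027 0 0 0 0; 0 -0.0773 0.0064 0 0 0 0; 0 -0.0961 0.0113 0 0 0 0; 0 -0.1146 0.0175 0 0 0 0; 0 -0.1325 0.025 0 0 0 0; 0 -0.1499 0.0338 0 0 0 0; 0 -0.1666 0.0437 0 0 0 0; 0 -0.1826 0.0548 0 0 0 0")

```text
t: 34.53
eef_pos: [0.5352, 0.242, 0.2569]
ee_rot: [-1.972, -2.446, -0.002]
ft_force: [-3.7, -2.2, 11.7]
finger_gap: 0.114
finger_force: 67.8
```

Call:
arm_command(series="0 -0.0152 0.0121 0 0 0 0; 0 -0.0295 0.0253 0 0 0 0; 0 -0.0428 0.0395 0 0 0 0; 0 -0.0552 0.0545 0 0 0 0; 0 -0.0664 0.0704 0 0 0 0; 0 -0.0765 0.087 0 0 0 0; 0 -0.0854 0.1043 0 0 0 0; 0 -0.0931 0.1222 0 0 0 0; 0 -0.0996 0.1406 0 0 0 0; 0 -0.1047 0.1593 0 0 0 0")

```text
t: 35.37
eef_pos: [0.4291, 0.2186, 0.0937]
ee_rot: [-1.968, -2.443, 0.013]
ft_force: [-5.6, -4.2, 3.0]
finger_gap: 0.112
finger_force: 74.0
```

Call:
arm_command(series="0 -0.001 0.005 0 0 0 0; 0 -0.002 0.01 0 0 0 0; 0 -0.003 0.014 0 0 0 0; 0 -0.0035 0.017 0 0 0 0; 0 -0.004 0.019 0 0 0 0; 0 -0.004 0.021 0 0 0 0; 0 -0.004 0.022 0 0 0 0; 0 -0.004 0.022 0 0 0 0; 0 -0.004 0.022 0 0 0 0; 0 -0.004 0.022 0 0 0 0")

```text
t: 36.2
eef_pos: [0.4247, 0.2176, 0.0716]
ee_rot: [-1.968, -2.442, 0.017]
ft_force: [-7.5, -4.1, 0.5]
finger_gap: 0.115
finger_force: 74.9
```

Call:
arm_command(series="0 0 0.002 0 0 0 0; 0 0 0.004 0 0 0 0; 0 0 0.005 0 0 0 0; 0 0 0.006 0 0 0 0; 0 0 0.007 0 0 0 0; 0 0 0.008 0 0 0 0; 0 0 0.008 0 0 0 0; 0 0 0.008 0 0 0 0; 0 0 0.008 0 0 0 0; 0 0 0.008 0 0 0 0")

```text
t: 37.03
eef_pos: [0.4245, 0.2176, 0.0696]
ee_rot: [-1.966, -2.439, 0.019]
ft_force: [-25.2, -14.0, 50.8]
finger_gap: 0.115
finger_force: 80.2
```

Call:
arm_command(series="0 0 -0.003 0 0 0 0; 0 0 -0.006 0 0 0 0; 0 0 -0.006 0 0 0 0.4; 0 0 -0.006 0 0 0 0.4; 0 0 -0.006 0 0 0 0.4; 0 0 -0.006 0 0 0 0.4; 0 0 -0.03 0 0 0 0.4; 0 0 -0.06 0 0 0 0.4; 0 0 -0.09 0 0 0 0.4; 0 0 -0.12 0 0 0 0.4")

```text
t: 37.87
eef_pos: [0.4289, 0.2197, 0.1863]
ee_rot: [-1.97, -2.445, 0.003]
ft_force: [0.8, 0.6, 0.1]
finger_gap: 0.399
finger_force: 0.0
```

Run:
```python
from h import *
for i in range(4): r.snapshot("wrist")
a,C=snap("wrist");b,_=snap("top");s=r.sense();print(s["eef_pos"],s["ft_force"],s["t"])
c,_=snap("scene")
cv2.imwrite("pics/fin.png",np.vstack([cv2.resize(np.hstack([a,b]),(800,300)),cv2.resize(c[120:285,100:540],(800,300))])[...,::-1])
```

```text
[0.42793476 0.21932266 0.18381517] [1.06894077 0.42901124 0.27096104] 38.1667
```

View pics/fin.png

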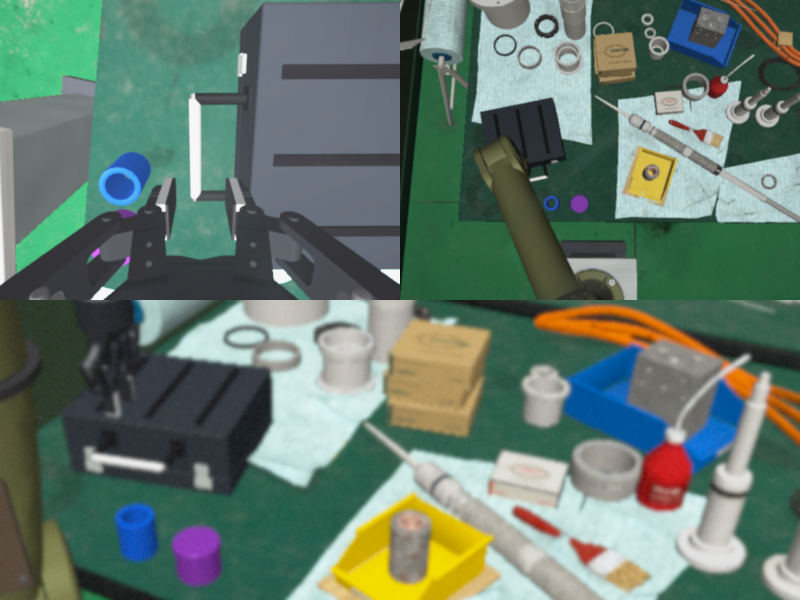

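Run:
```python
from h import *
a,S=snap("scene"); ex=np.array([.976,.218]);ey=np.array([-.218,.976]);hg=np.array([.694,.279])
for th in(0,.03,.06,.1):
    f=.162+th; x=-.2787*np.cos(f);z=.03+.2787*np.sin(f)
    print(th,[np.round(proj(S,[*(hg+ex*x+ey*y),z]),1).tolist() for y in(.055,0,-.055)],"lidtopFR",np.round(proj(S,[*(hg+ex*(-.22*np.cos(th)-.076*np.sin(th))-ey*.1325),.03+.22*np.sin(th)+.076*np.cos(th)]),1))
o=cv2.imread("pics/scene0.png")[...,::-1]
for im in(o,a):
    hsv=cv2.cvtColor(np.ascontiguousarray(im[195:225,140:225]),cv2.COLOR_RGB2HSV);m=cv2.inRange(hsv,np.array((0,0,150)),np.array((180,60,255)))
    n,l,st,ce=cv2.connectedComponentsWithStats(m);print([(st[i].tolist(),(ce[i]+[140,195]).round(1).tolist()) for i in range(1,n) if st[i][4]>15])
```

```text
0 [[151.3, 205.7], [170.4, 208.6], [189.8, 211.5]] lidtopFR [224.3 194.3]
0.03 [[151.1, 202.8], [170.2, 205.6], [189.7, 208.6]] lidtopFR [223.9 192.6]
0.06 [[150.9, 199.8], [170.1, 202.7], [189.6, 205.6]] lidtopFR [223.4 190.9]
0.1 [[150.7, 195.9], [170.0, 198.7], [189.6, 201.5]] lidtopFR [222.9 188.6]
[([7, 5, 43, 12, 221], [167.9, 205.9]), ([8, 13, 8, 6, 35], [151.3, 210.7]), ([67, 14, 9, 14, 88], [210.8, 215.9])]
[([7, 6, 43, 13, 246], [165.1, 208.7]), ([67, 16, 9, 12, 82], [210.8, 216.9])]
```

```bash
python3 -c "
from rig import r
print(r.hand_in())"
```

```text
the job is handed in; nothing more can be done
None
```

The case is repacked with three pots in the green bays and three new bushes in the orange ones. The one worn bush stands in the scrap bin, the lid is shut, the brush and carton were left alone, and the job is handed in (no verdict came back).

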